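Tip the used slide mailers into the washer hopper

TASK

Gather all the used orange slide mailers from the blue compartment rack into the aluminium tipping tray, then lift the tray by its black handle and tip them out into the white washer hopper, keeping the tray tipped over the hopper until every mailer has landed inside. Mailers go into the hopper only by tipping the tray: if one ends up outside, put it back in the tray and tip again. Then set the tray back flat in the middle of its green mat, squared up with the mat, and push the red start button right down and let go; leave the new white mailer and the other bench things where they are.

Things in the scene. Friction and masses are not known exactly. Their poses are not given: they have to be found in the camera images.
- mailer1: used slide mailer, orange plastic box 80 x 30 x 26 mm (long axis x, height z) with paper label and black seam, 40 g; origin at the centre of its underside (13 mm from its centre along z); at the start lies flat in a compartment of the rack, long axis roughly along the rack's x. May be absent (4 to 6 are present)
- mailer2: used slide mailer, orange plastic box 80 x 30 x 26 mm (long axis x, height z) with paper label and black seam, 40 g; origin at the centre of its underside (13 mm from its centre along z); at the start lies flat in a compartment of the rack, long axis roughly along the rack's x. May be absent (4 to 6 are present)
- mailer3: used slide mailer, orange plastic box 80 x 30 x 26 mm (long axis x, height z) with paper label and black seam, 40 g; origin at the centre of its underside (13 mm from its centre along z); at the start lies flat in a compartment of the rack, long axis roughly along the rack's x. May be absent (4 to 6 are present)
- mailer4: used slide mailer, orange plastic box 80 x 30 x 26 mm (long axis x, height z) with paper label and black seam, 40 g; origin at the centre of its underside (13 mm from its centre along z); at the start lies flat in a compartment of the rack, long axis roughly along the rack's x. May be absent (4 to 6 are present)
- mailer5: used slide mailer, orange plastic box 80 x 30 x 26 mm (long axis x, height z) with paper label and black seam, 40 g; origin at the centre of its underside (13 mm from its centre along z); at the start lies flat in a compartment of the rack, long axis roughly along the rack's x. May be absent (4 to 6 are present)
- mailer6: used slide mailer, orange plastic box 80 x 30 x 26 mm (long axis x, height z) with paper label and black seam, 40 g; origin at the centre of its underside (13 mm from its centre along z); at the start lies flat in a compartment of the rack, long axis roughly along the rack's x. May be absent (4 to 6 are present)
- new_mailer: new, white mailer of the same shape lying on the bench near the robot, not to be washed; leave it there
- rack: blue compartment rack, fixed, 220 (x) x 284 (y) x 15 mm high, walls 4 mm, 2 compartments along x by 3 along y, each about 104 x 89 mm, floor 4 mm thick; origin at the centre of its underside. It stands to the left or the right of the tray, the hopper on the other side
- tray: aluminium tray, loose, 0.28 kg; origin under the middle of its outline, z up. Floor 135 (x) x 164 (y) mm inside, 4 mm thick; side walls 50 mm high; rear wall at x = +86 mm, 50 mm high, carries the handle (end away from the robot). Front: pouring ramp, rising 35 degrees from x = -49 mm to the open lip at x = -92, z = 33 mm. Pours over the lip when tilted handle-up by 60 to 85 degrees
- tray_handle (a point): middle of the tray's black handle, an upright plate 10 mm thick (tray x), 72 mm wide (tray y), from 50 to 107 mm above the tray's underside; this point is 86.5 mm behind the tray origin (+x) and 80 mm above its underside. Axes as the tray
- mat: green rubber mat, fixed, 235 (x) x 212 (y) x 3 mm, where the tray stands; origin at the centre of its underside. The tray is back when its origin is over the mat's middle (within 25 mm) and its x axis along the mat's x
- hopper: white washer hopper with blue rim, fixed, open-topped, 260 (x) x 280 (y) mm outside, rim 104 mm high, walls 6 mm, V-shaped steel floor about 10 mm high in the middle and 40 mm at the -x and +x walls; origin at the centre of its underside
- start_top (a point): centre of the top of the red start button (38 mm across, on a grey housing); it goes down 8 mm with about 5 N
- start (a joint): travel of the start button: 0 released, 0.008 m fully down
- bottle: clear bottle with blue cap, 60 mm across, 120 mm high, bystander; origin at the centre of its foot
- jar: amber jar with blue cap, 64 mm across, 90 mm high, bystander; origin at the centre of its foot
- dish: lidded glass staining dish, 92 x 107 x 60 mm, bystander; origin at the centre of its underside
- beaker: white plastic cup, 80 mm across, 80 mm high, bystander; origin at the centre of its foot
- brush: bench brush 120 mm long lying beyond the button, bystander; origin under its middle
Mind the look-alikes: they are no part of the job. What is shaped like the mailer4 but turquoise or yellow is not meant.

How it is judged:
By the outcome, as a careful person would: the job done as asked, in the order asked, and still so for the second after the job is handed in, with the robot touching nothing.
Of mailer1, mailer2, mailer3, mailer4, mailer5, mailer6 only 4 to 6 are there at a start; the rules pass over those that are not, and their reading is None.
At some moment in a run one of tray, mailer1, mailer2, mailer3, mailer4, mailer5, mailer6 may be knocked a few centimetres aside while the robot is not near it.
It also fails if it takes over 210 s, if anything falls off the work surface, if the arm or the gripper's body presses on something with over 40 N, if the wrist force passes 120 N, or if a joint passes its speed limit or range.

ROBOT

A 6-joint arm with a two-finger parallel gripper is mounted at the origin on the work surface. World frame = base frame: x ahead of the robot, y to its left, z up, the work surface at z = 0. Lengths are in m, angles in rad, forces in N, time in s.
With the tool pointing down it reaches from about 0.35 to 1 m from the base axis. Payload 7.1 kg.
Tool frame: the origin (TCP) lies midway between the tips of the shut fingers; the grasp point (between the pads) lies 19 mm behind it; z points along the fingers, y is the line along which they close (so a half turn about z gives the same grasp; the last joint's range is limited). The gripper opens to 85 mm and grips with 20 to 120 N. Pads are 22 mm wide; open, the fingers measure 114 mm over their backs; the gripper's body (76 mm by 85 mm) begins 54 mm behind the grasp point. The pads swing forward as they close: fully open they stand 13 mm farther back than shut.
Start: joints at [1.29, 0.423, 1.63, -0, 1.089, -0.019], TCP at [0.162, 0.604, 0.231] pointing down, gripper open.
Joint ranges: [-3, 3], [-0.9, 2.11], [0.09, 2.58], [-1.31, 4.45], [0.11, 2.69], [-2.54, 2.54]. Speed limits (rad/s): [2.39, 2.39, 3.01, 3.14, 3.14, 3.14].

INTERFACE

Orientations are given as a rotation vector (axis times angle).
In Python, from plant import env gives the robot as it stands. The module is installed in compiled form; this text tells all that it offers.
- The arm moves only by the shell command python3 -m pendant 'ROWS'. ROWS is JSON, a list of rows, each a list of 3 entries, a list of its own where there are three numbers: the shift along the tool's x, y, z in cm, then the turn, a rotation vector about the tool's x, y, z in rad, then the finger opening in cm, from 0 to 8.54. A call has 1 to 8 rows; each row is the pose to reach, as a shift and turn from the pose commanded when the call began, along the tool's axes at that moment; what a row does not reach only later rows make up. A row lasts 1/10 s, in which the tool goes at most 50 mm and 8.59 degrees, less where a joint would pass 70% of its speed; a pose out of reach is approached as far as the arm can. A call with a gripper value outside its range is refused whole. The fingers move at their own pace and stop on an object; the grip force is fixed at half the most. Time passes only in rows, so rows that repeat a pose let the fingers close. It gives the time, the measured TCP pose, the force, the opening and the grip force at its end, in the units of the state.
- env.sense(): the state, without advancing time (a new reading comes with each control period).
- env.get_image(name): name is "scene" or "top"; returns the picture (420x560x3 uint8, red, green, blue); there is no depth.
- env.camera_model(name): a dict with "fovy" (degrees; the focal length in pixels is half the picture's height over the tangent of half this angle, whatever the lens; pixels are square), "cx", "cy" (the principal point, pixels), "R" (3x3) and "t" (3): a world point X has camera coordinates R X + t. Camera axes: x right, y down, z forward; pixel columns grow to the right and rows downward; lengths in m; the calibration is good to about 2 mm. A picture is of the moment at which its call begins. camera_model takes no time and is no camera call.
- env.close_job(): hands the job in; it is judged then, once.
Trained networks look in the newest picture that a camera, given by its name, has taken for a name from the list of things; names that differ only in an ending like _2 or _b are one class to them, and where a whole thing is asked for, a point or a joint stands for the part that bears it (a point fixed in the world has none). Each returns a list of dicts, best first, with "confidence" (0 to 1); they miss things now and then, are a little off and sometimes report something else, mostly with a low value. They report only what shows in the picture. A call takes as long as a camera call. They do not tell look-alikes from the thing itself.
- env.boxes_of(camera, thing): "centre" ([x, y, z] in m, in world coordinates, good to about 4 mm: the middle of the surface that is visible of it).
- env.mark_of(camera, thing): "centre" ([x, y, z] in m, in world coordinates, good to about 4 mm: a listed point, or the origin of a listed thing).
The state is a dict: "clock": time; "q": joint angles; "dq": joint speeds; "tau": joint torques, N m; "ee_pos": TCP position; "eef_rot": TCP orientation; "contact_force": force on the tool from outside, world axes, zero at the start; "wrist_torque": the same for the moment, N m; "opening": finger opening in m; "grasp_force": force on a finger pad.
Only numpy, scipy, OpenCV 4.12 (cv2) and the standard library are available. Lean on these libraries where they do the work, as an engineer would, in place of code of your own. Each camera call takes 0.05 s, during which the arm holds its last target. There are 200 camera calls.

## Working session

There is one attempt and no reset: what is moved stays moved. The work goes in short steps, Python scripts to look and compute and a shell command to move; the robot and the scene stay as the last step left them, time stands still between calls to the robot, and variables do not carry over. Pictures are saved under pics/ and viewed, at most 14 in all, crops included, and the job is handed in when it is done.

```bash
mkdir -p pics; cat > h.py <<'E'
from plant import env
import numpy as np, cv2
from scipy.spatial.transform import Rotation as Rn
def snap(cam,name,crop=None,scale=1):
    im=env.get_image(cam)[:,:,::-1]
    if crop: a,b,c,d=crop; im=im[b:d,a:c]
    im=cv2.resize(im,None,fx=scale,fy=scale,interpolation=cv2.INTER_CUBIC)
    cv2.imwrite('pics/'+name+'.png',im)
def pix2w(cam,u,v,z):
    m=env.camera_model(cam); f=210/np.tan(np.radians(m['fovy'])/2)
    R=np.array(m['R']);t=np.array(m['t']); d=R.T@np.array([(u-m['cx'])/f,(v-m['cy'])/f,1]); c=-R.T@t
    return c+d*(z-c[2])/d[2]
def w2pix(cam,X):
    m=env.camera_model(cam); f=210/np.tan(np.radians(m['fovy'])/2)
    p=np.array(m['R'])@np.array(X)+np.array(m['t']); return f*p[0]/p[2]+m['cx'],f*p[1]/p[2]+m['cy']
def mv(pos,yaw=None):
    """shift in tool axes (cm) and turn to reach pos (with tool down, tool x at yaw)"""
    s=env.sense(); R=Rn.from_rotvec(s['eef_rot'])
    d=R.inv().apply(np.array(pos)-s['ee_pos'])*100
    print('shift cm',d.round(2),end=' ')
    if yaw is not None:
        T=Rn.from_euler('z',yaw)*Rn.from_euler('x',np.pi)
        print('turn',(R.inv()*T).as_rotvec().round(3),end='')
    print()
E
python3 - <<'E'
from h import *
snap('top','t0',scale=1.4); snap('scene','s0',scale=1.4)
for c in ('top',):
  for n in ['mailer1','new_mailer','rack','tray','tray_handle','mat','hopper','start_top','bottle','jar','dish','beaker','brush']:
    print(c,n,[(np.round(d['centre'],3).tolist(),round(d['confidence'],2)) for d in env.mark_of(c,n)][:9])
s=env.sense();print({k:np.round(v,3) for k,v in s.items()})
print(Rn.from_rotvec(s['eef_rot']).as_matrix().round(3))
E
```

```text
top mailer1 [([0.384, 0.503, -0.001], 0.96), ([0.576, 0.386, 0.004], 0.95), ([0.454, 0.378, 0.005], 0.84), ([0.565, 0.19, -0.002], 0.84), ([0.466, 0.199, 0.004], 0.77), ([0.548, 0.503, 0.002], 0.77), ([0.452, 0.29, 0.003], 0.7)]
top new_mailer [([0.338, 0.145, 0.001], 0.97), ([0.283, 0.31, 0.002], 0.43)]
top rack [([0.516, 0.283, -0.001], 0.82), ([0.568, 0.19, -0.0], 0.25), ([0.283, 0.306, 0.003], 0.23)]
top tray [([0.507, -0.002, 0.003], 0.69), ([0.284, 0.303, 0.003], 0.3)]
top tray_handle [([0.588, 0.003, 0.083], 0.96), ([0.787, 0.006, -0.001], 0.17)]
top mat []
top hopper [([0.533, -0.298, 0.001], 0.6), ([0.776, -0.123, 0.003], 0.26)]
top start_top [([0.693, 0.017, 0.024], 0.56)]
top bottle [([0.772, -0.121, 0.002], 0.8)]
top jar [([0.776, 0.157, -0.0], 0.85), ([0.57, 0.193, -0.004], 0.51)]
top dish [([0.282, 0.308, 0.003], 0.84), ([0.34, 0.138, 0.0], 0.45), ([0.591, 0.001, 0.086], 0.35)]
top beaker [([0.275, -0.3, -0.002], 0.63), ([0.456, 0.287, 0.003], 0.44)]
top brush [([0.782, 0.003, -0.004], 0.73)]
{'clock': np.float64(0.75), 'q': array([ 1.29 ,  0.423,  1.63 , -0.   ,  1.089, -0.019]), 'dq': array([ 0.001,  0.001, -0.   ,  0.001, -0.   , -0.   ]), 'tau': array([ 1.0000e-03, -5.5724e+01, -2.8211e+01, -0.0000e+00,  1.0000e-03,
        0.0000e+00]), 'ee_pos': array([0.162, 0.604, 0.231]), 'eef_rot': array([0.41 , 3.115, 0.   ]), 'contact_force': array([ 0.192, -0.172,  0.515]), 'wrist_torque': array([-0.036, -0.03 ,  0.059]), 'grasp_force': np.float64(0.0), 'opening': np.float64(0.085)}
[[-0.966  0.259  0.   ]
 [ 0.259  0.966  0.   ]
 [-0.     0.    -1.   ]]
```

View pics/t0.png

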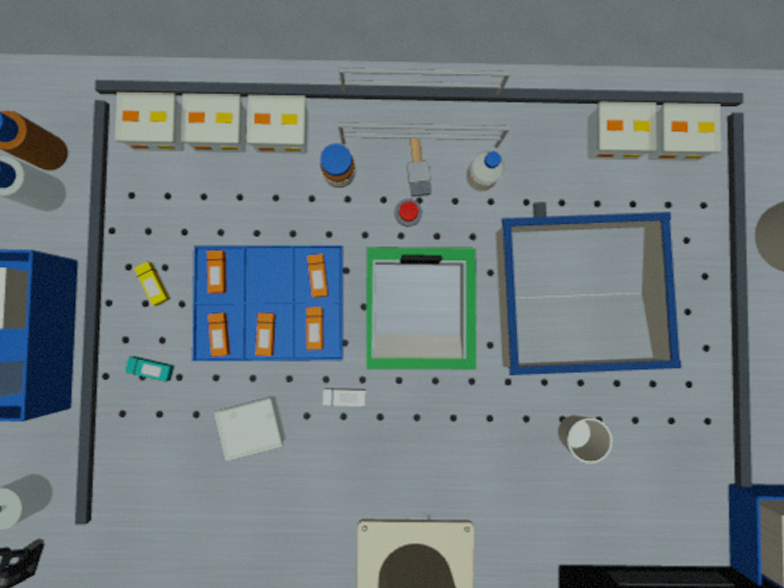

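View pics/s0.png

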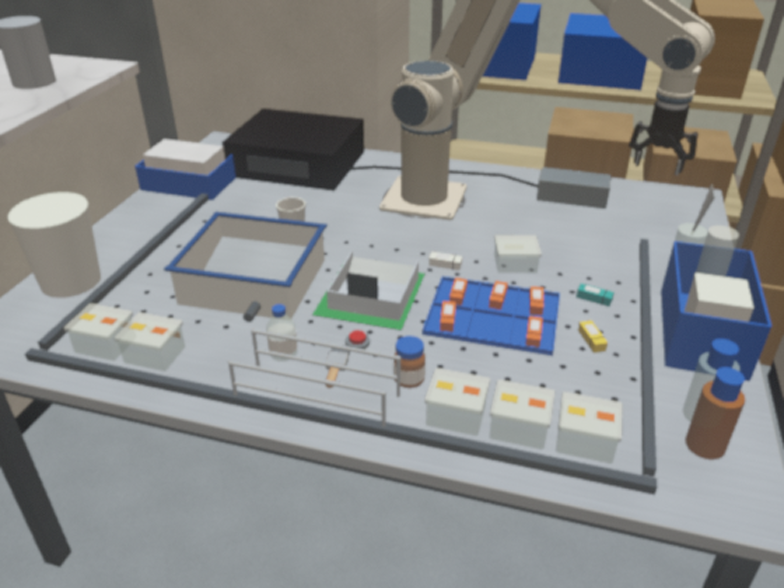

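The top view shows five orange mailers in the rack, at display pixels (216,272), (218,334), (265,334), (315,328) and (317,275). The look-alikes are yellow (150,283) and turquoise (149,369), both outside the rack, so neither is meant. The white new mailer is at (344,397), the tray on its mat at (421,308), the hopper at (590,293) and the button at (408,211). I'll measure these precisely and confirm in one crop.

```bash
cat >> h.py <<'E'
def mailers(z=0.030,draw=None,roi=None):
    im=env.get_image('top'); hsv=cv2.cvtColor(im,cv2.COLOR_RGB2HSV)
    m=cv2.inRange(hsv,(5,150,120),(16,255,255))
    if roi is not None: k=np.zeros_like(m);k[roi[1]:roi[3],roi[0]:roi[2]]=1;m=m*k
    m=cv2.morphologyEx(m,cv2.MORPH_CLOSE,np.ones((5,5)))
    out=[]
    for c in cv2.findContours(m,cv2.RETR_EXTERNAL,cv2.CHAIN_APPROX_NONE)[0]:
        if cv2.contourArea(c)<120: continue
        b=cv2.boxPoints(cv2.minAreaRect(c)); w=np.array([pix2w('top',u,v,z)[:2] for u,v in b])
        e=[w[1]-w[0],w[2]-w[1]]; e.sort(key=np.linalg.norm); L=e[1]*np.sign(e[1][0])
        out.append((w.mean(0).round(4),round(float(np.arctan2(L[1],L[0])),3),[round(float(np.linalg.norm(x)),3) for x in e],b.mean(0).round(0)))
    return out
E
python3 - <<'E'
from h import *
for o in mailers(roi=(100,150,260,270)): print(*o)
snap('top','t1',(120,160,360,280),3.3)
m=env.camera_model('top');print('cam',(-np.array(m['R']).T@m['t']).round(3))
im=env.get_image('top');hsv=cv2.cvtColor(im,cv2.COLOR_RGB2HSV)
def rect(lo,hi,z,roi):
    k=cv2.inRange(hsv,lo,hi);q=np.zeros_like(k);q[roi[1]:roi[3],roi[0]:roi[2]]=1;k*=q
    c=np.vstack([c for c in cv2.findContours(k,0,1)[0] if cv2.contourArea(c)>60])
    r=cv2.minAreaRect(c);b=cv2.boxPoints(r);w=np.array([pix2w('top',*p,z)[:2] for p in b]);print(w.mean(0).round(4),w.round(3).tolist(),r[2])
rect((45,100,80),(75,255,255),.003,(250,160,350,280))
rect((105,120,60),(125,255,255),.015,(130,160,250,270))
rect((105,120,60),(125,255,255),.104,(350,140,500,280))
rect((0,180,120),(4,255,255),.03,(275,130,310,170))
k=cv2.inRange(hsv[180:195,280:320],(0,0,0),(255,255,45));ys,xs=np.nonzero(k);r=cv2.minAreaRect(np.argwhere(k)[:,::-1].astype(np.float32)+[280,180]) if 0 else cv2.minAreaRect((np.argwhere(k)[:,::-1]+[280,180]).astype(np.float32));print(r)
for p in cv2.boxPoints(r): print(pix2w('top',*p,.107).round(3))
E
```

```text
[0.5723 0.3849] 0.032 [0.029, 0.077] [154. 194.]
cam [0.473 0.075 1.064]
[ 0.51   -0.0041] [[0.625, 0.103], [0.628, -0.109], [0.395, -0.11], [0.392, 0.099]] 90.0
[0.5157 0.2889] [[0.623, 0.435], [0.627, 0.149], [0.408, 0.144], [0.404, 0.427]] 90.0
[ 0.5394 -0.2965] [[0.668, -0.14], [0.688, -0.442], [0.41, -0.451], [0.392, -0.154]] 87.27368927001953
[0.6943 0.0228] [[0.678, 0.037], [0.71, 0.038], [0.711, 0.008], [0.678, 0.008]] 0.0
((300.0, 185.5), (5.0, 28.0), 90.0)
[0.596 0.039 0.107]
[ 0.597 -0.03   0.107]
[ 0.585 -0.03   0.107]
[0.584 0.039 0.107]
```

View pics/t1.png

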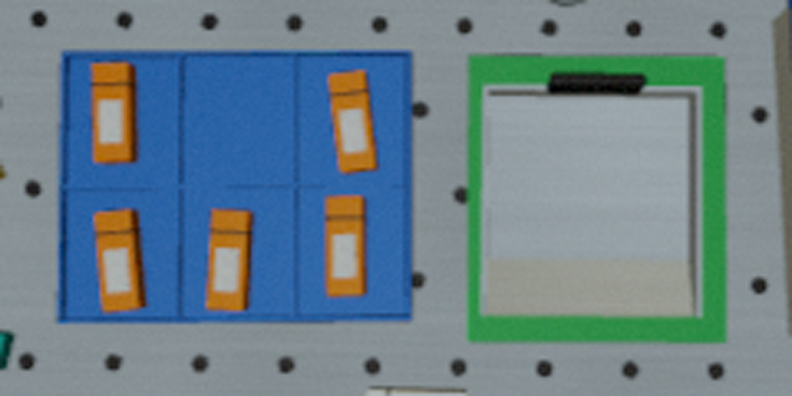

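The crop confirms five orange mailers in the rack, at crop pixels (113,112), (119,260), (228,260), (345,246) and (352,121). The tray sits on the green mat with its handle at (597,83). The look-alikes are outside the rack.

```bash
sed -i 's/(5,150,120),(16,255,255)/(6,130,90),(22,255,255)/' h.py
python3 - <<'E'
from h import *
for o in mailers(roi=(130,170,248,262)): print(*o)
mv((.575,.189,.25),0); mv((.575,.189,.25),np.pi)
E
```

```text
[0.4555 0.2885] -0.024 [0.03, 0.077] [189. 238.]
[0.4541 0.3763] 0.122 [0.03, 0.077] [155. 239.]
[0.4673 0.1957] 0.022 [0.029, 0.076] [224. 234.]
[0.5675 0.1928] 0.138 [0.029, 0.078] [226. 197.]
[0.5723 0.3849] 0.032 [0.029, 0.077] [154. 194.]
shift cm [-50.65 -29.36  -1.87] turn [ 0.   -0.    2.88]
shift cm [-50.65 -29.36  -1.87] turn [ 0.     0.    -0.262]
```

```bash
python3 -m pendant '[[[-40,-18,5],[0,0,-0.26],5],[[-40,-18,5],[0,0,-0.26],5],[[-40,-18,5],[0,0,-0.26],5],[[-40,-18,5],[0,0,-0.26],5],[[-40,-18,5],[0,0,-0.26],5],[[-40,-18,5],[0,0,-0.26],5],[[-40,-18,5],[0,0,-0.26],5],[[-40,-18,5],[0,0,-0.26],5]]'
python3 - <<'E'
from h import *
mv((.5675,.1915,.15),np.pi+.138)
E
```

```text
clock: 1.75
ee_pos: [0.4702, 0.3517, 0.1862]
eef_rot: [0.003, 3.141, 0.001]
contact_force: [0.4, 0.4, 0.4]
opening: 0.0501
grasp_force: 0.0
shift cm [ -9.76 -16.     3.61] turn [ 0.    0.   -0.14]
```

```bash
python3 -m pendant '[[[-9.7,-16,3.6],[0,0,-0.14],5],[[-9.7,-16,3.6],[0,0,-0.14],5],[[-9.7,-16,3.6],[0,0,-0.14],5],[[-9.7,-16,3.6],[0,0,-0.14],5],[[-9.7,-16,3.6],[0,0,-0.14],5],[[-9.7,-16,3.6],[0,0,-0.14],5]]'
python3 - <<'E'
from h import *
for o in mailers(roi=(130,170,248,262)): print(*o)
for c in ('top','scene'): print([np.round(d['centre'],3).tolist() for d in (env.get_image(c) is not None and env.mark_of(c,'mailer1'))])
mv((.5675,.1915,.006),np.pi+.138)
snap('scene','s1',(260,150,500,300),3)
E
```

```text
clock: 2.35
ee_pos: [0.5656, 0.1921, 0.1499]
eef_rot: [0.213, -3.134, -0.0]
contact_force: [0.1, -0.0, -0.2]
opening: 0.0502
grasp_force: 0.0
[[0.553, 0.504, -0.001], [0.386, 0.508, 0.002], [0.454, 0.376, 0.006], [0.565, 0.19, -0.0], [0.574, 0.381, 0.006]]
[[0.381, 0.504, -0.002], [0.543, 0.508, -0.002], [0.457, 0.288, 0.004], [0.574, 0.385, 0.001], [0.457, 0.375, 0.006], [0.571, 0.191, 0.003], [0.463, 0.196, 0.005]]
shift cm [-0.21 -0.31 14.45] turn [0.    0.    0.002]
```

View pics/s1.png

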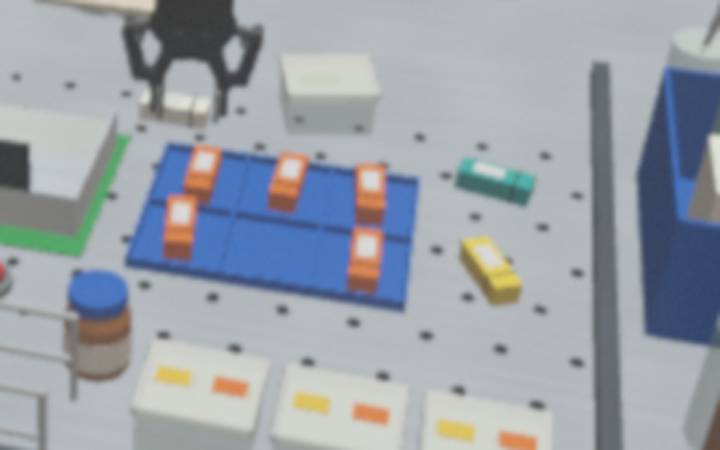

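The gripper is over the near-right mailer, at crop pixel (181,225) under the fingers. I'll go down, grip and lift.

```bash
python3 -m pendant '[[[-0.2,-0.2,5],[0,0,0],5],[[-0.2,-0.2,9],[0,0,0],5],[[-0.2,-0.2,12],[0,0,0],5],[[-0.2,-0.2,13.5],[0,0,0],5],[[-0.2,-0.2,14.3],[0,0,0],5],[[-0.2,-0.2,14.3],[0,0,0],5]]'; python3 -m pendant '[[[0,0,0],[0,0,0],2],[[0,0,0],[0,0,0],2],[[0,0,0],[0,0,0],2],[[0,0,0],[0,0,0],2]]'
python3 -m pendant '[[[0,0,-4],[0,0,0],2],[[0,0,-8],[0,0,0],2],[[0,0,-11],[0,0,0.14],2],[[0,0,-11],[0,0,0.14],2]]'
python3 - <<'E'
from h import *
for o in mailers(): print(*o)
mv((.515,-.033,.116),np.pi)
E
```

```text
clock: 3.25
ee_pos: [0.5676, 0.1916, 0.007]
eef_rot: [0.218, -3.134, 0.0]
contact_force: [-0.3, 0.5, 0.5]
opening: 0.0502
grasp_force: 0.0
clock: 3.65
ee_pos: [0.5689, 0.1917, 0.0089]
eef_rot: [-0.217, 3.131, 0.001]
contact_force: [-1.0, 0.6, 7.1]
opening: 0.029
grasp_force: 60.7
clock: 4.05
ee_pos: [0.5708, 0.1922, 0.1224]
eef_rot: [0.008, 3.133, 0.004]
contact_force: [0.4, 0.1, -0.2]
opening: 0.0291
grasp_force: 59.8
[0.8345 0.7769] 0.052 [0.048, 0.071] [ 9. 93.]
shift cm [  5.41 -22.48   0.34] turn [ 0.002  0.005 -0.001]
```

```bash
python3 -m pendant '[[[5.5,-22.7,0],[0,0,0],2],[[5.5,-22.7,0],[0,0,0],2],[[5.5,-22.7,0],[0,0,0],2],[[5.5,-22.7,0],[0,0,0],2],[[5.5,-22.7,0],[0,0,0],2],[[5.5,-22.7,0],[0,0,0],2],[[5.5,-22.7,4],[0,0,0],2],[[5.5,-22.7,4],[0,0,0],2]]'
python3 - <<'E'
from h import *
print(env.sense()['ee_pos'].round(4))
for u,v in ((266.06,222),(333.03,222)): print(pix2w('top',u,v,.053).round(3))
env.get_image('scene')
for n in ('tray','tray_handle','mat'): print(n,[np.round(d['centre'],3).tolist() for d in env.mark_of('scene',n)][:2])
im=env.get_image('top');hsv=cv2.cvtColor(im,cv2.COLOR_RGB2HSV);print(hsv[238,189],hsv[230,189],hsv[246,153],hsv[194,154])
E
```

```text
clock: 4.9
ee_pos: [0.5087, -0.0352, 0.0733]
eef_rot: [-0.002, -3.133, -0.001]
contact_force: [-1.7, 1.0, -1.0]
opening: 0.0289
grasp_force: 59.9
[ 0.5087 -0.0352  0.0733]
[0.501 0.087 0.053]
[ 0.504 -0.086  0.053]
tray [[0.509, 0.002, 0.001]]
tray_handle [[0.596, 0.001, 0.083], [0.51, 0.285, 0.0]]
mat []
[ 90   7 177] [ 15 185 131] [ 84   7 180] [ 78   7 179]
```

```bash
python3 -m pendant '[[[0,0,3],[0,0,0],2],[[0,0,5],[0,0,0],2],[[0,0,5.5],[0,0,0],2],[[0,0,5.5],[0,0,0],2],[[0,0,5.5],[0,0,0],4.4],[[0,0,5.5],[0,0,0],4.4],[[0,0,5.5],[0,0,0],4.4]]'; python3 -m pendant '[[[0,0,-3],[0,0,0],4.4],[[0,0,-8],[0,0,0],4.4],[[0,0,-9],[0,0,0],5],[[5,16,-9],[0,0,0],5],[[5,16,-9],[0,0,0],5],[[5,23,-9],[0,0,0],5],[[5,23,-9],[0,0,0],5],[[5,23,-9],[0,0,0],5]]'
python3 - <<'E'
from h import *
for o in mailers(): print(*o)
mv((.4673,.195,.009),np.pi+.022)
snap('top','t2',(120,160,360,280),3)
E
```

```text
clock: 5.85
ee_pos: [0.5129, -0.0357, 0.0231]
eef_rot: [0.003, 3.14, -0.0]
contact_force: [-0.4, 0.6, -0.0]
opening: 0.0441
grasp_force: 0.0
clock: 6.65
ee_pos: [0.462, 0.197, 0.1125]
eef_rot: [0.001, 3.141, 0.001]
contact_force: [0.2, -0.3, 1.0]
opening: 0.0499
grasp_force: 0.0
[ 0.513 -0.035] 0.009 [0.029, 0.076] [312. 218.]
[0.5723 0.3849] 0.032 [0.029, 0.077] [154. 194.]
[0.8345 0.7769] 0.052 [0.048, 0.071] [ 9. 93.]
shift cm [-0.5  -0.58 10.37] turn [ 0.002  0.002 -0.021]
```

View pics/t2.png

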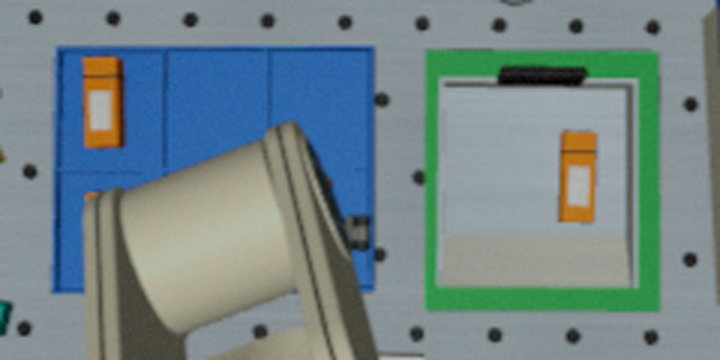

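The first mailer lies in the tray at crop pixel (577,177). The tray hasn't moved. Next is the one at (.467,.195).

```bash
python3 -m pendant '[[[-0.5,-0.3,5],[0,0,-0.02],5],[[-0.5,-0.3,8.5],[0,0,-0.02],5],[[-0.5,-0.3,10.3],[0,0,-0.02],5],[[-0.5,-0.3,10.3],[0,0,-0.02],5],[[-0.5,-0.3,10.3],[0,0,-0.02],2],[[-0.5,-0.3,10.3],[0,0,-0.02],2],[[-0.5,-0.3,10.3],[0,0,-0.02],2],[[-0.5,-0.3,10.3],[0,0,-0.02],2]]'
python3 -m pendant '[[[0,0,-4],[0,0,0],2],[[0,0,-9],[0,0,0.02],2],[[0,0,-10],[0,0,0.02],2],[[-4.6,-10,-10],[0,0,0.02],2],[[-4.6,-15.7,-10],[0,0,0.02],2],[[-4.6,-15.7,-10],[0,0,0.02],2],[[-4.6,-15.7,-10],[0,0,0.02],2],[[-4.6,-15.7,-10],[0,0,0.02],2]]'
python3 - <<'E'
from h import *
mv((.513,.037,.02),np.pi)
env.get_image('scene')
for n in ('mailer1','tray_handle'): print(n,[np.round(d['centre'],3).tolist() for d in env.mark_of('scene',n)])
E
```

```text
clock: 7.55
ee_pos: [0.4684, 0.1916, 0.0102]
eef_rot: [-0.028, 3.139, 0.001]
contact_force: [1.0, -0.9, 2.9]
opening: 0.0291
grasp_force: 59.8
clock: 8.35
ee_pos: [0.5169, 0.0334, 0.1092]
eef_rot: [0.008, 3.141, -0.0]
contact_force: [-0.6, 0.5, -0.2]
opening: 0.0287
grasp_force: 59.5
shift cm [0.4  0.36 8.92] turn [-0.     0.001 -0.005]
mailer1 [[0.544, 0.51, -0.001], [0.574, 0.384, 0.004], [0.455, 0.376, 0.008], [0.514, 0.035, 0.099], [0.453, 0.288, 0.003], [0.38, 0.504, -0.002]]
tray_handle [[0.595, 0.004, 0.085]]
```

Next place it, then go to (.4555,.2885).

```bash
python3 -m pendant '[[[0.4,0.4,5],[0,0,0],2],[[0.4,0.4,8],[0,0,0],2],[[0.4,0.4,8.9],[0,0,0],2],[[0.4,0.4,8.9],[0,0,0],2],[[0.4,0.4,8.9],[0,0,0],4.4],[[0.4,0.4,8.9],[0,0,0],4.4],[[0.4,0.4,8.9],[0,0,0],4.4]]'; python3 -m pendant '[[[0,0,-4],[0,0,0],4.4],[[0,0,-9],[0,0,0],5],[[5.7,16,-9],[0,0,0.02],5],[[5.7,16,-9],[0,0,0.02],5],[[5.7,25,-9],[0,0,0.02],5],[[5.7,25,-9],[0,0,0.02],5],[[5.7,25,-9],[0,0,0.02],5],[[5.7,25,-9],[0,0,0.02],5]]'
python3 - <<'E'
from h import *
env.get_image('scene')
for n in ('mailer1','tray_handle'): print(n,[np.round(d['centre'],3).tolist() for d in env.mark_of('scene',n)])
mv((.4555,.288,.009),np.pi-.024)
E
```

```text
clock: 9.2
ee_pos: [0.5136, 0.0394, 0.0215]
eef_rot: [0.003, 3.139, 0.0]
contact_force: [1.1, 0.5, -0.3]
opening: 0.044
grasp_force: 0.0
clock: 10.0
ee_pos: [0.456, 0.2943, 0.1116]
eef_rot: [0.028, 3.138, 0.004]
contact_force: [0.2, -0.0, 0.5]
opening: 0.0501
grasp_force: 0.0
mailer1 [[0.546, 0.509, 0.0], [0.384, 0.504, -0.002], [0.524, 0.07, 0.001], [0.455, 0.377, 0.004], [0.456, 0.287, 0.003], [0.574, 0.383, 0.004]]
tray_handle [[0.594, 0.005, 0.084]]
shift cm [ 0.03 -0.15 10.16] turn [0.    0.    0.004]
```

```bash
python3 -m pendant '[[[0,-0.15,5],[0,0,0],5],[[0,-0.15,8.5],[0,0,0],5],[[0,-0.15,10.2],[0,0,0],5],[[0,-0.15,10.2],[0,0,0],5],[[0,-0.15,10.2],[0,0,0],2],[[0,-0.15,10.2],[0,0,0],2],[[0,-0.15,10.2],[0,0,0],2],[[0,-0.15,10.2],[0,0,0],2]]'
python3 -m pendant '[[[0,0,-4],[0,0,0],2],[[0,0,-9],[0,0,-0.02],2],[[0,0,-10],[0,0,-0.02],2],[[0,0,-10],[0,0,-0.02],2]]'
python3 - <<'E'
from h import *
for o in mailers(): print(*o)
mv((.513,.0,.11),np.pi)
E
```

```text
clock: 10.95
ee_pos: [0.4567, 0.2881, 0.0094]
eef_rot: [0.034, 3.14, 0.002]
contact_force: [0.7, -2.2, 5.9]
opening: 0.0292
grasp_force: 60.3
clock: 11.35
ee_pos: [0.4573, 0.2888, 0.1107]
eef_rot: [0.003, 3.137, 0.004]
contact_force: [-0.6, 0.3, -1.3]
opening: 0.0287
grasp_force: 59.5
[ 0.513 -0.035] 0.009 [0.029, 0.076] [312. 218.]
[0.5285 0.0694] 0.015 [0.026, 0.074] [273. 212.]
[0.5789 0.3851] 0.032 [0.029, 0.064] [154. 191.]
[0.8345 0.7769] 0.052 [0.048, 0.071] [ 9. 93.]
shift cm [ -5.73 -28.8   -0.13] turn [ 0.001  0.002 -0.002]
```

One mailer in the tray has shifted to y=.069, against the tray's side wall but still inside. That leaves a gap centred at y=.018 for the third.

```bash
python3 -m pendant '[[[-5.7,-27,0],[0,0,0],2],[[-5.7,-27,0],[0,0,0],2],[[-5.7,-27,0],[0,0,0],2],[[-5.7,-27,0],[0,0,0],2],[[-5.7,-27,0],[0,0,0],2],[[-5.7,-27,0],[0,0,0],2],[[-5.7,-27,0],[0,0,0],2],[[-5.7,-27,0],[0,0,0],2]]'
python3 - <<'E'
from h import *
mv((.513,.018,.02),np.pi)
E
```

```text
clock: 12.2
ee_pos: [0.5112, 0.0175, 0.1066]
eef_rot: [-0.006, -3.139, -0.0]
contact_force: [0.5, 0.6, 0.0]
opening: 0.0289
grasp_force: 59.6
shift cm [-0.2   0.05  8.66] turn [ 0.    -0.003 -0.004]
```

```bash
python3 -m pendant '[[[-0.2,0,5],[0,0,0],2],[[-0.2,0,8],[0,0,0],2],[[-0.2,0,8.7],[0,0,0],2],[[-0.2,0,8.7],[0,0,0],2],[[-0.2,0,8.7],[0,0,0],4],[[-0.2,0,8.7],[0,0,0],4],[[-0.2,0,8.7],[0,0,0],4]]'; python3 -m pendant '[[[0,0,-4],[0,0,0],4],[[0,0,-9],[0,0,0],5]]'; python3 -m pendant '[[[5.9,35.8,0],[0,0,-0.12],5],[[5.9,35.8,0],[0,0,-0.12],5],[[5.9,35.8,0],[0,0,-0.12],5],[[5.9,35.8,0],[0,0,-0.12],5],[[5.9,35.8,0],[0,0,-0.12],5],[[5.9,35.8,0],[0,0,-0.12],5],[[5.9,35.8,0],[0,0,-0.12],5],[[5.9,35.8,0],[0,0,-0.12],5]]'
python3 - <<'E'
from h import *
env.get_image('scene')
for n in ('mailer1','tray_handle'): print(n,[np.round(d['centre'],3).tolist() for d in env.mark_of('scene',n)])
for o in mailers(): print(*o)
mv((.4545,.3765,.009),np.pi+.122)
E
```

```text
clock: 12.9
ee_pos: [0.5154, 0.0179, 0.0225]
eef_rot: [0.002, 3.139, 0.0]
contact_force: [-0.0, -1.0, -0.3]
opening: 0.0398
grasp_force: 0.0
clock: 13.1
ee_pos: [0.5129, 0.0177, 0.1111]
eef_rot: [-0.003, -3.137, 0.0]
contact_force: [1.8, -0.3, 0.1]
opening: 0.0499
grasp_force: 0.0
clock: 13.9
ee_pos: [0.4558, 0.3807, 0.1126]
eef_rot: [-0.191, 3.133, 0.005]
contact_force: [-0.1, -0.3, -0.6]
opening: 0.0501
grasp_force: 0.0
mailer1 [[0.385, 0.504, -0.002], [0.514, 0.016, 0.007], [0.546, 0.51, -0.001], [0.454, 0.377, 0.004], [0.575, 0.383, 0.006], [0.522, 0.069, 0.003]]
tray_handle [[0.597, 0.005, 0.083]]
[ 0.513 -0.035] 0.009 [0.029, 0.076] [312. 218.]
[0.5147 0.0191] 0.012 [0.026, 0.076] [292. 218.]
[0.5285 0.0694] 0.015 [0.026, 0.074] [273. 212.]
[0.5723 0.3849] 0.032 [0.029, 0.077] [154. 194.]
[0.8345 0.7769] 0.052 [0.048, 0.071] [ 9. 93.]
shift cm [ 0.11  0.19 10.23] turn [-0.001 -0.    -0.004]
```

```bash
python3 -m pendant '[[[0.1,0.2,5],[0,0,0],5],[[0.1,0.2,8.5],[0,0,0],5],[[0.1,0.2,10.2],[0,0,0],5],[[0.1,0.2,10.2],[0,0,0],5],[[0.1,0.2,10.2],[0,0,0],2],[[0.1,0.2,10.2],[0,0,0],2],[[0.1,0.2,10.2],[0,0,0],2],[[0.1,0.2,10.2],[0,0,0],2]]'
python3 -m pendant '[[[0,0,-4],[0,0,0],2],[[0,0,-9],[0,0,0.12],2],[[0,0,-10],[0,0,0.12],2],[[0,0,-10],[0,0,0.12],2]]'
python3 - <<'E'
from h import *
mv((.513,-.008,.11),np.pi)
E
```

```text
clock: 14.9
ee_pos: [0.4558, 0.3784, 0.0108]
eef_rot: [-0.186, 3.134, 0.002]
contact_force: [0.8, -1.8, 7.8]
opening: 0.0285
grasp_force: 60.2
clock: 15.3
ee_pos: [0.4562, 0.379, 0.112]
eef_rot: [0.001, 3.137, 0.006]
contact_force: [0.2, -0.4, -0.7]
opening: 0.0286
grasp_force: 59.5
shift cm [ -5.71 -38.7    0.09] turn [ 0.004  0.004 -0.001]
```

```bash
python3 -m pendant '[[[-5.7,-38.7,0],[0,0,0],2],[[-5.7,-38.7,0],[0,0,0],2],[[-5.7,-38.7,0],[0,0,0],2],[[-5.7,-38.7,0],[0,0,0],2],[[-5.7,-38.7,0],[0,0,0],2],[[-5.7,-38.7,0],[0,0,0],2],[[-5.7,-38.7,0],[0,0,0],2],[[-5.7,-38.7,0],[0,0,0],2]]'
python3 - <<'E'
from h import *
mv((.513,-.008,.046),np.pi)
E
```

```text
clock: 16.1
ee_pos: [0.51, -0.0117, 0.1077]
eef_rot: [-0.002, -3.139, -0.0]
contact_force: [0.9, 1.1, -0.5]
opening: 0.0287
grasp_force: 59.6
shift cm [-0.32  0.37  6.17] turn [ 0.    -0.003 -0.002]
```

```bash
python3 -m pendant '[[[-0.3,0.3,4],[0,0,0],2],[[-0.3,0.3,6],[0,0,0],2],[[-0.3,0.3,6.2],[0,0,0],2],[[-0.3,0.3,6.2],[0,0,0],2],[[-0.3,0.3,6.2],[0,0,0],4],[[-0.3,0.3,6.2],[0,0,0],4],[[-0.3,0.3,6.2],[0,0,0],4]]'; python3 -m pendant '[[[0,0,-3],[0,0,0],4],[[0,0,-6.5],[0,0,0],5]]'; python3 -m pendant '[[[-5.9,39,0],[0,0,-0.03],5],[[-5.9,39,0],[0,0,-0.03],5],[[-5.9,39,0],[0,0,-0.03],5],[[-5.9,39,0],[0,0,-0.03],5],[[-5.9,39,0],[0,0,-0.03],5],[[-5.9,39,0],[0,0,-0.03],5],[[-5.9,39,0],[0,0,-0.03],5],[[-5.9,39,0],[0,0,-0.03],5]]'
python3 - <<'E'
from h import *
env.get_image('scene')
for n in ('mailer1','tray_handle'): print(n,[np.round(d['centre'],3).tolist() for d in env.mark_of('scene',n)])
for o in mailers(): print(*o)
mv((.573,.3845,.01),np.pi+.032)
E
```

```text
clock: 16.8
ee_pos: [0.5148, -0.0061, 0.0481]
eef_rot: [0.002, 3.14, -0.0]
contact_force: [0.4, 0.2, 0.4]
opening: 0.04
grasp_force: 0.0
clock: 17.0
ee_pos: [0.5132, -0.0061, 0.1124]
eef_rot: [-0.002, -3.139, -0.0]
contact_force: [0.6, 0.3, 0.1]
opening: 0.0495
grasp_force: 0.0
clock: 17.8
ee_pos: [0.5739, 0.3865, 0.1131]
eef_rot: [-0.046, 3.14, 0.001]
contact_force: [0.9, -1.5, -0.6]
opening: 0.0503
grasp_force: 0.0
mailer1 [[0.384, 0.505, -0.005], [0.546, 0.507, 0.001], [0.514, 0.017, 0.002], [0.508, -0.005, 0.032], [0.523, 0.072, 0.002], [0.574, 0.384, 0.004]]
tray_handle [[0.594, 0.002, 0.083], [0.574, 0.382, 0.004], [0.285, 0.31, -0.001]]
[ 0.513  -0.0073] 1.548 [0.078, 0.082] [302. 218.]
[0.5285 0.0694] 0.015 [0.026, 0.074] [273. 212.]
[0.8331 0.7768] 0.052 [0.048, 0.073] [ 9. 94.]
shift cm [ 4.000e-02 -1.000e-02  1.024e+01] turn [-0.     0.    -0.001]
```

Now grip the fifth; it goes on top at y≈.046.

```bash
python3 -m pendant '[[[0,0,5],[0,0,0],5],[[0,0,8.5],[0,0,0],5],[[0,0,10.2],[0,0,0],5],[[0,0,10.2],[0,0,0],5],[[0,0,10.2],[0,0,0],2],[[0,0,10.2],[0,0,0],2],[[0,0,10.2],[0,0,0],2],[[0,0,10.2],[0,0,0],2]]'
python3 -m pendant '[[[0,0,-4],[0,0,0],2],[[0,0,-9],[0,0,0.03],2],[[0,0,-10],[0,0,0.03],2],[[0,0,-10],[0,0,0.03],2]]'
python3 -m pendant '[[[5.8,-33.8,0],[0,0,0],2],[[5.8,-33.8,0],[0,0,0],2],[[5.8,-33.8,0],[0,0,0],2],[[5.8,-33.8,0],[0,0,0],2],[[5.8,-33.8,0],[0,0,0],2],[[5.8,-33.8,0],[0,0,0],2],[[5.8,-33.8,0],[0,0,0],2],[[5.8,-33.8,0],[0,0,0],2]]'
python3 - <<'E'
from h import *
mv((.516,.045,.047),np.pi)
E
```

```text
clock: 18.8
ee_pos: [0.5751, 0.3842, 0.0123]
eef_rot: [-0.044, 3.138, 0.002]
contact_force: [-0.6, -1.3, 7.2]
opening: 0.0284
grasp_force: 61.0
clock: 19.2
ee_pos: [0.5755, 0.3847, 0.1137]
eef_rot: [0.002, 3.136, 0.005]
contact_force: [-1.2, -0.1, -0.8]
opening: 0.0286
grasp_force: 60.2
clock: 20.0
ee_pos: [0.5125, 0.0415, 0.1086]
eef_rot: [-0.01, -3.137, 0.001]
contact_force: [-0.3, -0.1, -1.0]
opening: 0.0287
grasp_force: 60.2
shift cm [-0.38  0.36  6.16] turn [-0.001 -0.004 -0.006]
```

```bash
python3 -m pendant '[[[-0.3,0.3,4],[0,0,0],2],[[-0.3,0.3,6],[0,0,0],2],[[-0.3,0.3,6.2],[0,0,0],2],[[-0.3,0.3,6.2],[0,0,0],2],[[-0.3,0.3,6.2],[0,0,0],4],[[-0.3,0.3,6.2],[0,0,0],4],[[-0.3,0.3,6.2],[0,0,0],4]]'; python3 -m pendant '[[[0,0,-3],[0,0,0],4],[[0,0,-8],[0,0,0],5],[[0,0,-10],[0,0,0],5],[[-2,17,-10],[0,0,0],5],[[-2,17,-10],[0,0,0],5],[[-2,17,-10],[0,0,0],5],[[-2,17,-10],[0,0,0],5],[[-2,17,-10],[0,0,0],5]]'
python3 - <<'E'
from h import *
snap('top','t3',(240,150,360,280),4)
env.get_image('scene')
for c in ('top','scene'):
  for n in ('mailer1','tray_handle','tray','start_top','hopper'): print(c,n,[np.round(d['centre'],3).tolist() for d in env.mark_of(c,n)])
mv((.593,.002,.2),np.pi/2);print(env.sense()['q'].round(2))
E
```

```text
clock: 20.7
ee_pos: [0.5189, 0.0489, 0.0491]
eef_rot: [0.002, 3.14, 0.0]
contact_force: [-0.9, -0.7, 0.1]
opening: 0.0401
grasp_force: 0.0
clock: 21.5
ee_pos: [0.5391, 0.2217, 0.149]
eef_rot: [-0.003, 3.139, 0.002]
contact_force: [-0.3, -0.0, 0.1]
opening: 0.0505
grasp_force: 0.0
top mailer1 [[0.549, 0.506, 0.003], [0.516, 0.05, 0.033], [0.512, -0.004, 0.035], [0.513, -0.039, 0.002], [0.526, 0.07, 0.01], [0.513, 0.019, 0.007], [0.534, -0.295, 0.0], [0.386, 0.505, 0.0]]
top tray_handle [[0.589, 0.002, 0.085], [0.776, -0.124, 0.003]]
top tray [[0.506, -0.0, 0.005]]
top start_top [[0.693, 0.018, 0.023]]
top hopper [[0.51, -0.005, 0.033], [0.534, -0.3, -0.001]]
scene mailer1 [[0.516, 0.046, 0.032], [0.383, 0.502, 0.001], [0.544, 0.507, -0.001], [0.514, 0.017, 0.005], [0.512, -0.009, 0.034], [0.526, 0.07, 0.002]]
scene tray_handle [[0.596, 0.002, 0.083]]
scene tray [[0.508, 0.005, 0.001], [0.691, 0.016, 0.021]]
scene start_top [[0.692, 0.019, 0.025]]
scene hopper [[0.512, -0.005, 0.036], [0.693, 0.018, 0.022], [0.537, -0.297, 0.001]]
shift cm [ -5.49 -21.61  -5.18] turn [-0.     0.     1.568]
[ 0.36  0.47  1.79 -0.    0.89 -1.2 ]
```

View pics/t3.png

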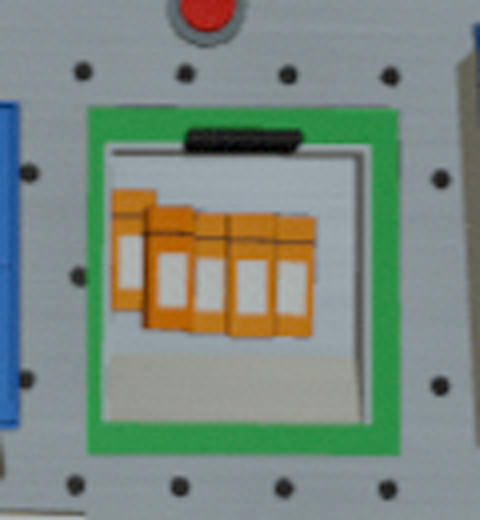

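All five mailers are in the tray, at crop pixels x 112–315 and y 190–335. The handle is at (243,140), which is world (.593,.002). Next I turn over the handle.

```bash
python3 -m pendant '[[[-5.4,-21.8,-5],[0,0,1.57],4],[[-5.4,-21.8,-5],[0,0,1.57],4],[[-5.4,-21.8,-5],[0,0,1.57],4],[[-5.4,-21.8,-5],[0,0,1.57],4],[[-5.4,-21.8,-5],[0,0,1.57],4],[[-5.4,-21.8,-5],[0,0,1.57],4],[[-5.4,-21.8,-5],[0,0,1.57],4],[[-5.4,-21.8,-5],[0,0,1.57],4]]'
python3 -m pendant '[[[0,0,0],[0,0,0.37],4],[[0,0,0],[0,0,0.37],4],[[0,0,0],[0,0,0.37],4],[[0,0,0],[0,0,0.37],4]]'
python3 - <<'E'
from h import *
env.get_image('scene')
for n in ('tray_handle','tray'): print(n,[np.round(d['centre'],3).tolist() for d in env.mark_of('scene',n)][:1])
mv((.593,.002,.066),np.pi/2);print(env.sense()['q'].round(2))
E
```

```text
clock: 22.9
ee_pos: [0.5922, -0.0002, 0.1982]
eef_rot: [1.786, 2.585, 0.0]
contact_force: [-0.1, -0.4, -0.2]
opening: 0.04
grasp_force: 0.0
clock: 23.3
ee_pos: [0.5921, 0.0004, 0.1981]
eef_rot: [-2.223, -2.22, 0.0]
contact_force: [-0.7, -0.5, 0.1]
opening: 0.0399
grasp_force: 0.0
tray_handle [[0.597, 0.005, 0.087]]
tray [[0.512, 0.004, 0.002]]
shift cm [ 0.15  0.09 13.21] turn [-0.    -0.     0.001]
[-0.02  0.42  1.73  0.    1.   -0.02]
```

```bash
python3 -m pendant '[[[0.2,0.1,5],[0,0,0],4],[[0.2,0.1,9],[0,0,0],4],[[0.2,0.1,11.5],[0,0,0],4],[[0.2,0.1,13],[0,0,0],4],[[0.2,0.1,13.2],[0,0,0],4],[[0.2,0.1,13.2],[0,0,0],4]]'; python3 -m pendant '[[[0,0,0],[0,0,0],0],[[0,0,0],[0,0,0],0],[[0,0,0],[0,0,0],0],[[0,0,0],[0,0,0],0],[[0,0,0],[0,0,0],0],[[0,0,0],[0,0,0],0]]'; python3 -m pendant '[[[0,0,-0.5],[0,0,0],0],[[0,0,-1.5],[0,0,0],0],[[0,0,-3],[0,0,0],0],[[0,0,-4],[0,0,0],0],[[0,0,-4],[0,0,0],0],[[0,0,-4],[0,0,0],0]]'
python3 - <<'E'
from h import *
snap('scene','s2',(180,130,380,280),3.5)
E
```

```text
clock: 24.05
ee_pos: [0.5937, 0.0025, 0.0666]
eef_rot: [2.222, 2.22, 0.001]
contact_force: [0.7, 0.2, 0.9]
opening: 0.04
grasp_force: 0.0
clock: 24.65
ee_pos: [0.5942, 0.0024, 0.0678]
eef_rot: [2.22, 2.22, 0.003]
contact_force: [-1.2, -0.9, 7.8]
opening: 0.0093
grasp_force: 59.5
clock: 25.25
ee_pos: [0.5934, 0.0025, 0.1067]
eef_rot: [2.222, 2.22, 0.001]
contact_force: [-0.4, 0.1, -5.3]
opening: 0.009
grasp_force: 58.7
```

View pics/s2.png

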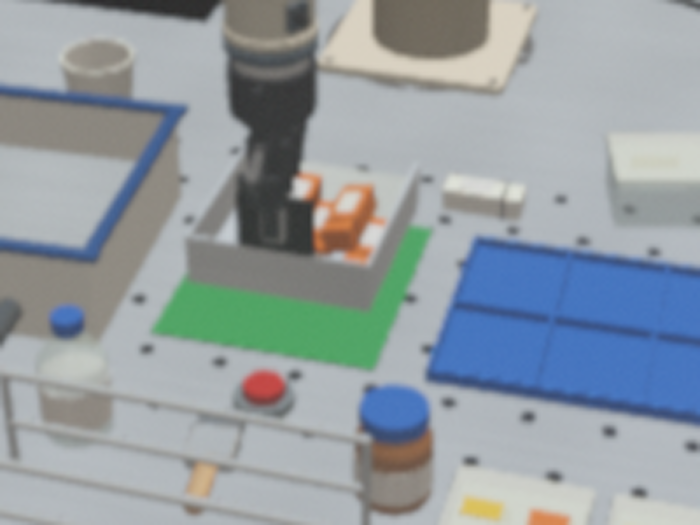

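The tray is lifted level with the mailers in it, around crop pixel (340,215). I'll raise it and carry it over the hopper.

```bash
python3 -m pendant '[[[0,0,-1],[0,0,0],0],[[0,0,-3],[0,0,0],0],[[0,0,-6],[0,0,0],0],[[0,0,-9],[0,0,0],0],[[0,0,-12],[0,0,0],0],[[0,0,-15],[0,0,0],0],[[0,0,-18],[0,0,0],0],[[0,0,-20],[0,0,0],0]]'; python3 -m pendant '[[[-0.7,0,-1],[0,0,0],0],[[-2,0,-1],[0,0,0],0],[[-4,0.5,-1],[0,0,0],0],[[-6.5,1,-1],[0,0,0],0],[[-9,1.5,-1],[0,0,0],0],[[-12,2,-1],[0,0,0],0],[[-15,2.5,-1],[0,0,0],0],[[-18,3,-1],[0,0,0],0]]'; python3 -m pendant '[[[-3,0,0],[0,0,0],0],[[-6,0,0],[0,0,0],0],[[-8.5,0,0],[0,0,0],0],[[-10.5,0,0],[0,0,0],0],[[-12,0,0],[0,0,0],0],[[-12.2,0,0],[0,0,0],0],[[-12.2,0,0],[0,0,0],0]]'
python3 - <<'E'
from h import *
print(env.sense()['q'].round(3)); env.get_image('scene'); env.get_image('top')
for c in ('scene','top'):
  for n in ('mailer1','tray_handle'): print(n,[np.round(d['centre'],3).tolist() for d in env.mark_of(c,n)])
E
```

```text
clock: 26.1
ee_pos: [0.5934, 0.0025, 0.3087]
eef_rot: [2.222, 2.219, 0.002]
contact_force: [0.1, 0.6, -5.1]
opening: 0.0096
grasp_force: 59.0
clock: 26.9
ee_pos: [0.6219, -0.1796, 0.3138]
eef_rot: [-2.221, -2.218, 0.003]
contact_force: [1.3, 0.8, -4.3]
opening: 0.0094
grasp_force: 59.1
clock: 27.6
ee_pos: [0.6226, -0.2994, 0.3156]
eef_rot: [-2.222, -2.219, -0.0]
contact_force: [0.2, 0.6, -6.2]
opening: 0.0093
grasp_force: 59.1
[-0.466  0.448  1.391  0.     1.304 -0.464]
mailer1 [[0.386, 0.505, -0.004], [0.546, 0.508, -0.002], [0.541, -0.311, 0.282], [0.542, -0.285, 0.255]]
tray_handle [[0.626, -0.297, 0.328], [0.54, -0.297, 0.0]]
mailer1 [[0.551, 0.507, -0.0], [0.539, -0.307, 0.282], [0.544, -0.252, 0.28], [0.54, -0.339, 0.25], [0.389, 0.503, -0.001], [0.559, -0.231, 0.256], [0.54, -0.28, 0.253]]
tray_handle [[0.617, -0.301, 0.331]]
```

```bash
python3 -m pendant '[[[0,0,0],[-0.05,0,0],0],[[0,0,0],[-0.12,0,0],0],[[0,0,0],[-0.2,0,0],0],[[0,0,0],[-0.28,0,0],0],[[0,0,0],[-0.36,0,0],0],[[0,0,0],[-0.4,0,0],0],[[0,0,0],[-0.4,0,0],0]]'
python3 - <<'E'
from h import *
s=env.sense();print(s['q'].round(3),Rn.from_rotvec(s['eef_rot']).as_matrix()[:,2].round(3))
E
```

```text
clock: 28.6
ee_pos: [0.6214, -0.2988, 0.3157]
eef_rot: [2.004, 2.002, 0.405]
contact_force: [0.1, 0.6, -5.2]
opening: 0.0096
grasp_force: 59.2
[-0.555  0.303  1.66   0.275  0.855 -0.701] [ 0.388  0.    -0.922]
```

```bash
python3 -m pendant '[[[0,0,0],[-0.08,0,0],0],[[0,0,0],[-0.16,0,0],0],[[0,0,0],[-0.24,0,0],0],[[0,0,0],[-0.32,0,0],0],[[0,0,0],[-0.4,0,0],0],[[0,0,0],[-0.48,0,0],0],[[0,0,0],[-0.56,0,0],0],[[0,0,0],[-0.64,0,0],0]]'
python3 - <<'E'
from h import *
s=env.sense();print(s['q'].round(3),Rn.from_rotvec(s['eef_rot']).as_matrix()[:,2].round(3))
E
```

```text
clock: 29.4
ee_pos: [0.6237, -0.299, 0.3171]
eef_rot: [1.588, 1.592, 0.908]
contact_force: [-0.0, 1.8, -4.8]
opening: 0.0092
grasp_force: 59.7
[-0.713  0.292  2.01   1.671  0.602 -2.108] [ 0.861  0.001 -0.508]
```

```bash
python3 -m pendant '[[[0,0,0],[-0.05,0,0],0],[[0,0,0],[-0.1,0,0],0],[[0,0,0],[-0.15,0,0],0],[[0,0,0],[-0.2,0,0],0],[[0,0,0],[-0.2,0,0],0],[[0,0,0],[-0.2,0,0],0],[[0,0,0],[-0.2,0,0],0],[[0,0,0],[-0.2,0,0],0]]'
python3 - <<'E'
from h import *
s=env.sense();print(s['q'].round(3),Rn.from_rotvec(s['eef_rot']).as_matrix()[:,2].round(3))
snap('scene','s3',(100,100,300,250),3); snap('top','t4',(330,130,500,280),3)
env.get_image('top')
for c in ('scene','top'):
  for n in ('mailer1',): print(n,[np.round(d['centre'],3).tolist() for d in env.mark_of(c,n)])
E
```

```text
clock: 30.2
ee_pos: [0.6235, -0.2992, 0.3171]
eef_rot: [1.452, 1.453, 1.031]
contact_force: [0.2, -0.3, -2.6]
opening: 0.0093
grasp_force: 59.9
[-0.749  0.365  2.081  2.031  0.801 -2.488] [ 0.944  0.001 -0.33 ]
mailer1 [[0.544, 0.51, -0.001], [0.383, 0.503, -0.001], [0.513, -0.207, 0.056], [0.552, -0.302, 0.049], [0.534, -0.339, 0.055], [0.552, -0.192, 0.019], [0.34, 0.141, -0.002], [0.768, -0.125, -0.0]]
mailer1 [[0.55, 0.505, 0.001], [0.508, -0.198, 0.067], [0.536, -0.348, 0.05], [0.524, -0.258, 0.03], [0.553, -0.31, 0.021], [0.557, -0.195, 0.022], [0.385, 0.507, 0.002], [0.34, 0.141, 0.003]]
```

View pics/s3.png

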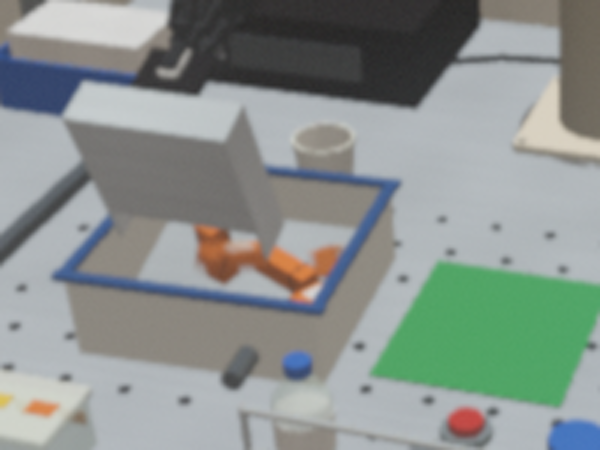

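View pics/t4.png

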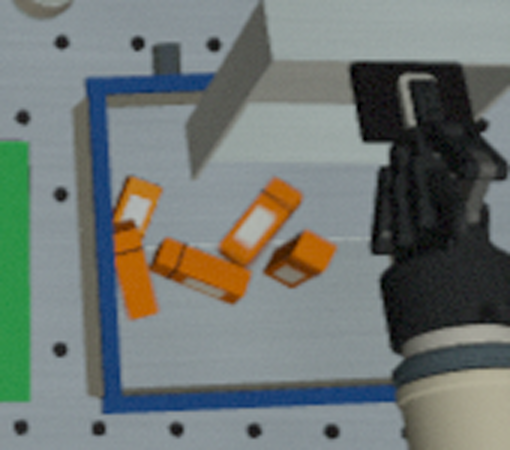

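All five mailers are in the hopper, at crop pixels (138,200), (135,270), (200,270), (260,220) and (300,258). The tray is empty. I'll level it and carry it back.

```bash
python3 -m pendant '[[[0,0,0],[0.1,0,0],0],[[0,0,0],[0.2,0,0],0],[[0,0,0],[0.3,0,0],0],[[0,0,0],[0.4,0,0],0],[[0,0,0],[0.5,0,0],0],[[0,0,0],[0.6,0,0],0],[[0,0,0],[0.7,0,0],0],[[0,0,0],[0.8,0,0],0]]'; python3 -m pendant '[[[0,0,0],[0.1,0,0],0],[[0,0,0],[0.2,0,0],0],[[0,0,0],[0.3,0,0],0],[[0,0,0],[0.4,0,0],0],[[0,0,0],[0.44,0,0],0],[[0,0,0],[0.44,0,0],0],[[0,0,0],[0.44,0,0],0]]'
python3 - <<'E'
from h import *
mv((.597,.0,.31),np.pi/2); print(env.sense()['q'].round(2))
im=env.get_image('top');hsv=cv2.cvtColor(im,cv2.COLOR_RGB2HSV)
k=cv2.inRange(hsv,(45,100,80),(75,255,255));k[:, :250]=0;k[:,350:]=0;k[:160]=0;k[280:]=0
r=cv2.minAreaRect(np.vstack(cv2.findContours(cv2.morphologyEx(k,cv2.MORPH_OPEN,np.ones((3,3))),0,1)[0]));b=cv2.boxPoints(r);w=np.array([pix2w('top',*p,.003) for p in b]);print(r,w.mean(0),w.round(3))
e=w[1]-w[0];print(np.degrees(np.arctan2(e[1],e[0])))
print([np.round(d['centre'],3).tolist() for d in env.mark_of('top','mat')],[np.round(d['centre'],3).tolist() for d in env.mark_of('top','tray')])
env.get_image('scene');print([np.round(d['centre'],3).tolist() for d in env.mark_of('scene','mat')])
E
```

```text
clock: 31.25
ee_pos: [0.6216, -0.2984, 0.3155]
eef_rot: [1.967, 1.968, 0.467]
contact_force: [0.2, 1.4, -3.6]
opening: 0.0091
grasp_force: 59.6
clock: 31.95
ee_pos: [0.6231, -0.298, 0.3154]
eef_rot: [2.206, 2.215, 0.037]
contact_force: [-0.3, -0.3, -3.7]
opening: 0.009
grasp_force: 59.6
shift cm [29.81 -2.51  0.64] turn [ 0.028 -0.006  0.004]
[-0.47  0.44  1.41  0.02  1.27 -0.48]
((300.0, 220.0), (86.0, 78.0), 90.0) [ 0.51004998 -0.0041426   0.003     ] [[ 0.625  0.103  0.003]
 [ 0.628 -0.109  0.003]
 [ 0.395 -0.11   0.003]
 [ 0.392  0.099  0.003]]
-89.03805081750049
[[0.511, -0.006, 0.003]] [[0.537, -0.298, 0.246]]
[[0.509, -0.007, -0.003]]
```

```bash
python3 -m pendant '[[[2,0,0],[0.028,0,0],0],[[5,-0.5,0],[0.028,0,0],0],[[9,-1,0],[0.028,0,0],0],[[13,-1.5,0],[0.028,0,0],0],[[17,-2,0],[0.028,0,0],0],[[21,-2.5,0],[0.028,0,0],0],[[25,-2.5,0],[0.028,0,0],0],[[28,-2.5,0],[0.028,0,0],0]]'; python3 -m pendant '[[[1.2,0,0],[0,0,0],0],[[1.2,0,0],[0,0,0],0],[[1.2,0,4],[0,0,0],0],[[1.2,0,8],[0,0,0],0],[[1.2,0,12],[0,0,0],0],[[1.2,0,16],[0,0,0],0],[[1.2,0,18],[0,0,0],0],[[1.2,0,18],[0,0,0],0]]'
python3 - <<'E'
from h import *
mv((.597,-.005,.068),np.pi/2)
env.get_image('scene');print([np.round(d['centre'],3).tolist() for d in env.mark_of('scene','tray')])
E
```

```text
clock: 33.0
ee_pos: [0.5965, -0.0164, 0.317]
eef_rot: [-2.214, -2.224, -0.007]
contact_force: [-0.5, 0.9, -2.5]
opening: 0.0093
grasp_force: 59.6
clock: 33.8
ee_pos: [0.5948, -0.0072, 0.1332]
eef_rot: [-2.213, -2.219, 0.002]
contact_force: [-0.7, 0.7, -2.8]
opening: 0.0093
grasp_force: 59.8
shift cm [0.19 0.27 6.52] turn [-0.007 -0.005  0.003]
[[0.513, 0.288, -0.003], [0.509, -0.006, 0.068], [0.539, -0.301, 0.002]]
```

```bash
python3 -m pendant '[[[0.2,0.2,2],[0,0,0],0],[[0.2,0.2,4],[0,0,0],0],[[0.2,0.2,5.5],[0,0,0],0],[[0.2,0.2,6.1],[0,0,0],0],[[0.2,0.2,6.3],[0,0,0],0],[[0.2,0.2,6.3],[0,0,0],0]]'
python3 -m pendant '[[[0,0,0.15],[0,0,0],0],[[0,0,0.15],[0,0,0],0]]'
```

```text
clock: 34.5
ee_pos: [0.5996, -0.0034, 0.0741]
eef_rot: [-2.215, -2.224, -0.006]
contact_force: [-0.4, -0.1, -2.8]
opening: 0.0091
grasp_force: 59.7
clock: 34.7
ee_pos: [0.5994, -0.0033, 0.0726]
eef_rot: [-2.215, -2.224, -0.006]
contact_force: [-0.7, -0.4, -2.1]
opening: 0.0092
grasp_force: 59.7
```

```bash
python3 -m pendant '[[[0,-0.2,0.15],[0,0,0],0],[[0,-0.2,0.3],[0,0,0],0],[[0,-0.2,0.3],[0,0,0],0]]'
python3 -m pendant '[[[0,0,0.1],[0,0,0],0],[[0,0,0.2],[0,0,0],0],[[0,0,0.2],[0,0,0],0]]'
```

```text
clock: 35.0
ee_pos: [0.5968, -0.0032, 0.0688]
eef_rot: [-2.214, -2.223, -0.005]
contact_force: [-0.2, 0.7, -3.5]
opening: 0.0091
grasp_force: 59.6
clock: 35.3
ee_pos: [0.5973, -0.003, 0.0678]
eef_rot: [-2.214, -2.224, -0.006]
contact_force: [-1.6, 1.6, 5.3]
opening: 0.0094
grasp_force: 60.9
```

```bash
python3 -m pendant '[[[0,0,0],[0,0,0],1.8],[[0,0,0],[0,0,0],3],[[0,0,0],[0,0,0],4],[[0,0,0],[0,0,0],4],[[0,0,-3],[0,0,0],4],[[0,0,-7],[0,0,0],4],[[0,0,-12],[0,0,0],4],[[0,0,-12],[0,0,0],4]]'; python3 -m pendant '[[[0,0,0],[0,0,0],4],[[0,11,-3],[0,0,0],0],[[0,20,-3],[0,0,0],0],[[0,20,-3],[0,0,0],0],[[0,20,-3],[0,0,0],0],[[0,20,-3],[0,0,0],0]]'
python3 - <<'E'
from h import *
snap('top','t5',(240,130,500,280),3)
hsv=cv2.cvtColor(env.get_image('top'),cv2.COLOR_RGB2HSV)
env.get_image('scene')
for c in ('top','scene'):
  for n in ('mailer1','tray_handle','tray','start_top'): print(c,n,[np.round(d['centre'],3).tolist() for d in env.mark_of(c,n)])
mv((.693,.018,.06),np.pi/2)
E
```

```text
clock: 36.1
ee_pos: [0.6013, -0.004, 0.1938]
eef_rot: [2.213, 2.223, 0.018]
contact_force: [-0.1, -0.1, -0.3]
opening: 0.0399
grasp_force: 0.0
clock: 36.7
ee_pos: [0.8011, -0.0031, 0.2141]
eef_rot: [-2.215, -2.224, -0.006]
contact_force: [-0.2, -0.1, 0.3]
opening: -0.0
grasp_force: 0.0
top mailer1 [[0.558, -0.362, 0.019], [0.55, 0.506, -0.0], [0.556, -0.312, 0.021], [0.384, 0.505, -0.002]]
top tray_handle []
top tray []
top start_top []
scene mailer1 [[0.553, -0.313, 0.02], [0.548, 0.51, -0.001], [0.554, -0.192, 0.021], [0.524, -0.26, 0.03], [0.382, 0.505, -0.002], [0.561, -0.362, 0.019], [0.504, -0.197, 0.057]]
scene tray_handle [[0.597, -0.003, 0.082]]
scene tray [[0.514, -0.0, 0.004], [0.766, -0.124, -0.002]]
scene start_top [[0.695, 0.017, 0.024]]
shift cm [  2.08 -10.36  15.76] turn [ 0.    -0.005  0.004]
```

View pics/t5.png

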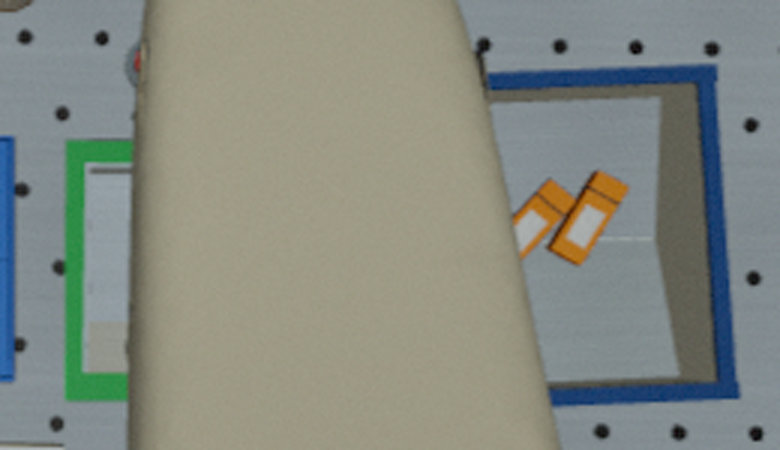

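The arm hides the tray. Before pressing the button I move aside to check how it sits.

```bash
python3 -m pendant '[[[30,-14,0],[0,0,0],0],[[30,-14,0],[0,0,0],0],[[30,-14,0],[0,0,0],0],[[30,-14,0],[0,0,0],0],[[30,-14,0],[0,0,0],0],[[30,-14,0],[0,0,0],0],[[30,-14,0],[0,0,0],0],[[30,-14,0],[0,0,0],0]]'
python3 - <<'E'
from h import *
snap('top','t6',(240,130,500,280),3)
env.get_image('scene')
for c in ('top','scene'):
  for n in ('mailer1','tray_handle','tray','start_top'): print(c,n,[np.round(d['centre'],3).tolist() for d in env.mark_of(c,n)])
mv((.693,.018,.06),np.pi/2)
E
```

```text
clock: 38.05
ee_pos: [0.6535, 0.3005, 0.219]
eef_rot: [-2.208, -2.228, -0.006]
contact_force: [0.4, -0.4, 0.0]
opening: -0.0
grasp_force: 0.0
top mailer1 [[0.52, -0.26, 0.03], [0.503, -0.199, 0.062], [0.553, -0.312, 0.021], [0.56, -0.36, 0.017], [0.558, -0.193, 0.022], [0.338, 0.139, 0.002]]
top tray_handle [[0.592, -0.001, 0.086]]
top tray [[0.508, -0.005, 0.002]]
top start_top [[0.696, 0.02, 0.023], [0.515, 0.284, -0.004]]
scene mailer1 [[0.528, -0.264, 0.03], [0.384, 0.504, -0.002], [0.545, 0.51, -0.003], [0.503, -0.199, 0.055], [0.553, -0.314, 0.019], [0.563, -0.363, 0.022], [0.556, -0.193, 0.022]]
scene tray_handle [[0.599, -0.002, 0.084]]
scene tray [[0.513, -0.001, 0.002], [0.766, -0.124, -0.003]]
scene start_top [[0.695, 0.022, 0.022]]
shift cm [-27.82   3.6   15.71] turn [-0.    -0.005  0.003]
```

View pics/t6.png

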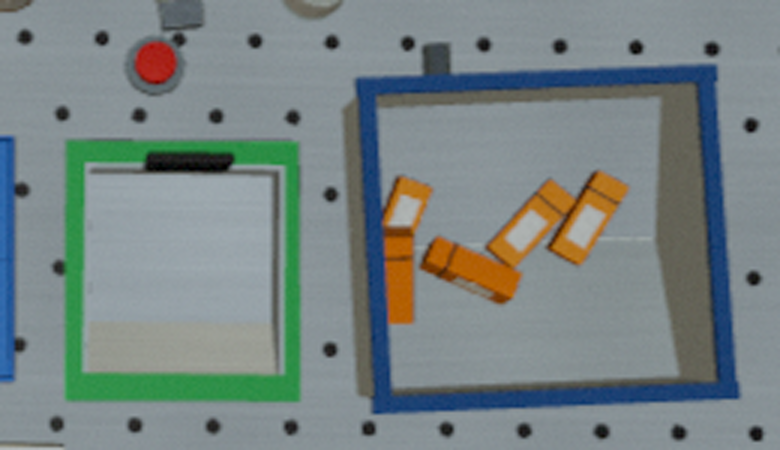

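The tray sits flat and square on the mat at (183,270), all five mailers are in the hopper, and the button is at (155,62). I'll press it now.

```bash
python3 -m pendant '[[[-27.8,3.7,0],[0,0,0],0],[[-27.8,3.7,0],[0,0,0],0],[[-27.8,3.7,0],[0,0,0],0],[[-27.8,3.7,0],[0,0,0],0],[[-27.8,3.7,0],[0,0,0],0],[[-27.8,3.7,0],[0,0,0],0],[[-27.8,3.7,0],[0,0,0],0],[[-27.8,3.7,0],[0,0,0],0]]'; python3 -m pendant '[[[0,0,5],[0,0,0],0],[[0,0,10],[0,0,0],0],[[0,0,14],[0,0,0],0],[[0,0,17],[0,0,0],0],[[0,0,18],[0,0,0],0],[[0,0,18],[0,0,0],0]]'
python3 - <<'E'
from h import *
mv((.694,.019,.015),np.pi/2)
E
```

```text
clock: 39.35
ee_pos: [0.694, 0.0174, 0.217]
eef_rot: [-2.217, -2.221, -0.005]
contact_force: [-0.3, 0.3, 0.3]
opening: 0.0001
grasp_force: 0.0
clock: 39.95
ee_pos: [0.6929, 0.0205, 0.0357]
eef_rot: [-2.211, -2.224, -0.002]
contact_force: [0.2, 0.8, 0.2]
opening: -0.0001
grasp_force: 0.0
shift cm [-0.16  0.12  2.07] turn [-0.003 -0.005  0.006]
```

```bash
python3 -m pendant '[[[-0.1,0,0.8],[0,0,0],0],[[-0.1,0,1.2],[0,0,0],0],[[-0.1,0,1.5],[0,0,0],0],[[-0.1,0,1.7],[0,0,0],0],[[-0.1,0,1.7],[0,0,0],0]]'; python3 -m pendant '[[[0,0,0.1],[0,0,0],0],[[0,0,0.2],[0,0,0],0],[[0,0,0.2],[0,0,0],0]]'
```

```text
clock: 40.45
ee_pos: [0.6947, 0.0184, 0.0209]
eef_rot: [-2.215, -2.224, -0.007]
contact_force: [1.2, 0.7, 2.6]
opening: 0.0002
grasp_force: 1.4
clock: 40.75
ee_pos: [0.6947, 0.0184, 0.0186]
eef_rot: [-2.215, -2.224, -0.007]
contact_force: [2.7, 1.5, 3.8]
opening: 0.0
grasp_force: 1.9
```

```bash
python3 -m pendant '[[[0,0,0.1],[0,0,0],0],[[0,0,0.2],[0,0,0],0],[[0,0,0.2],[0,0,0],0]]'; python3 -m pendant '[[[0,0,0.1],[0,0,0],0],[[0,0,0.2],[0,0,0],0],[[0,0,0.2],[0,0,0],0]]'
```

```text
clock: 41.05
ee_pos: [0.6944, 0.0184, 0.0163]
eef_rot: [-2.215, -2.224, -0.006]
contact_force: [3.4, 0.4, 4.6]
opening: 0.0001
grasp_force: 2.4
clock: 41.35
ee_pos: [0.6946, 0.0184, 0.0159]
eef_rot: [-2.215, -2.224, -0.006]
contact_force: [-0.9, -0.0, 16.1]
opening: 0.0002
grasp_force: 8.1
```

The force rose to 16 N against a hard stop, so the button is fully down. I'll let go, retreat and check.

```bash
python3 -m pendant '[[[0,0,0],[0,0,0],0],[[0,0,-2],[0,0,0],0],[[0,0,-7],[0,0,0],0],[[0,0,-12],[0,0,0],0],[[0,0,-17],[0,0,0],0],[[0,0,-20],[0,0,0],0],[[0,0,-20],[0,0,0],0]]'; python3 -m pendant '[[[30,-4,0],[0,0,0],0],[[30,-4,0],[0,0,0],0],[[30,-4,0],[0,0,0],0],[[30,-4,0],[0,0,0],0],[[30,-4,0],[0,0,0],0],[[30,-4,0],[0,0,0],0],[[30,-4,0],[0,0,0],0],[[30,-4,0],[0,0,0],0]]'
python3 - <<'E'
from h import *
snap('top','t7',scale=1.4)
env.get_image('scene')
for c in ('top','scene'):
  for n in ('mailer1','tray_handle','tray','start_top','new_mailer','bottle','jar','brush'): print(c,n,[np.round(d['centre'],3).tolist() for d in env.mark_of(c,n)][:7])
E
```

```text
clock: 42.05
ee_pos: [0.6958, 0.0173, 0.2198]
eef_rot: [2.216, 2.225, 0.013]
contact_force: [0.6, 0.1, -0.7]
opening: 0.0005
grasp_force: 0.0
clock: 42.85
ee_pos: [0.6509, 0.3181, 0.2136]
eef_rot: [-2.21, -2.226, 0.001]
contact_force: [-0.7, -0.9, -0.1]
opening: 0.0001
grasp_force: 0.0
top mailer1 [[0.559, -0.366, 0.017], [0.553, -0.312, 0.019], [0.522, -0.263, 0.029], [0.504, -0.197, 0.06], [0.558, -0.196, 0.02], [0.535, -0.298, -0.0]]
top tray_handle [[0.592, -0.002, 0.081]]
top tray [[0.51, -0.006, 0.001]]
top start_top [[0.692, 0.019, 0.025]]
top new_mailer [[0.339, 0.14, 0.001]]
top bottle [[0.773, -0.119, 0.003]]
top jar [[0.773, 0.158, 0.002]]
top brush [[0.693, 0.021, 0.027], [0.786, 0.006, 0.0]]
scene mailer1 [[0.563, -0.359, 0.02], [0.385, 0.505, -0.003], [0.527, -0.26, 0.032], [0.555, -0.314, 0.018], [0.555, -0.195, 0.021], [0.504, -0.196, 0.055]]
scene tray_handle [[0.6, -0.004, 0.082], [0.692, 0.018, 0.024]]
scene tray [[0.512, -0.002, 0.004], [0.768, -0.125, 0.001]]
scene start_top [[0.695, 0.02, 0.023], [0.776, 0.157, 0.005]]
scene new_mailer [[0.337, 0.141, -0.002]]
scene bottle [[0.768, -0.123, -0.001]]
scene jar [[0.775, 0.157, 0.004], [0.692, 0.016, 0.024]]
scene brush [[0.559, -0.36, 0.021], [0.789, 0.001, -0.001]]
```

View pics/t7.png

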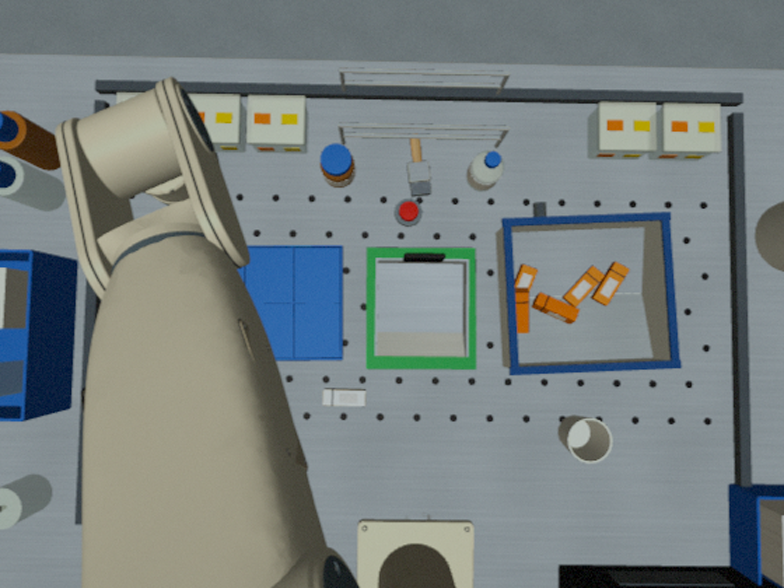

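The final view shows the five mailers in the hopper (515–625, 262–332), the tray square on its mat (421,308), the button released (408,211) and the other bench things where they were.

```bash
python3 -c "from plant import env; print(env.close_job())"
```

```text
the job is handed in; nothing more can be done
None
```

I handed the job in: all five orange mailers were tipped from the tray into the hopper, the tray is back flat and square on its mat, and the start button was pushed fully down and released.

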